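# Stand the dressing tin on end at the restock counter

### The arm

A 6-joint arm with a two-finger parallel gripper is mounted at the origin on the work surface. World frame = base frame: x ahead of the robot, y to its left, z up, the work surface at z = 0. Lengths are in m, angles in rad, forces in N, time in s.
With the tool pointing down it reaches from about 0.35 to 0.85 m from the base axis. Payload 8.1 kg.
Tool frame: the origin (TCP) lies on the centre line of the jaws, within the pads' length; the fingertips stand 17 mm ahead of it and the grasp point (between the pads) lies 2 mm behind it; x points along the fingers, z is the direction in which the jaws open and shut, and the axes are right-handed (so a half turn about x gives the same grasp; the last joint's range is limited). The gripper opens to 93 mm and grips with 3 to 60 N. Pads are 15 mm wide; open, the fingers measure 128 mm over their backs; the gripper's body (75 mm by 188 mm) begins 65 mm behind the grasp point.
Start: joints at [1.104, 0.13, 1.488, -0, 1.523, -0.085], TCP at [0.224, 0.557, 0.236] pointing down, gripper open.
Joint ranges: [-2.96, 2.96], [-0.89, 2.26], [0.02, 2.5], [-1.34, 4.48], [0, 2.73], [-2.66, 2.66]. Speed limits (rad/s): [2.39, 2.39, 2.79, 3.14, 3.14, 3.14].

### API

Orientations are given as a rotation vector (axis times angle).
In Python, from plant import telemetry, optics, workorder gives the robot as it stands.
- The arm moves only by the shell command python3 -m inch 'ROWS' [FORCE]. ROWS is JSON, a list that holds one entry, the list of rows, each a list of 7 numbers: the shift along the tool's x, y, z in m, then the turn, a rotation vector about the tool's x, y, z in rad, then the opening, from 0 (shut) to 1 (fully open). In form: [[[tx, ty, tz, ax, ay, az, grip], ...]]. A call has 1 to 20 rows; each row shifts and turns the pose as measured when the row begins, along the tool's axes as they then stand; what a row does not reach is not made up. A row lasts 1/10 s, in which the tool goes at most 50 mm and 8.59 degrees, less where a joint would pass 70% of its speed; a pose out of reach is approached as far as the arm can. A call is refused whole if a number of a shift passes 0.05 or a number of a turn 0.15, either way. A call with a gripper value outside its range is refused whole. The fingers move at their own pace and stop on an object; FORCE is the grip in N (left out, the last holds). Time passes only in rows, so rows that do not move let the fingers close. It gives the time, the measured TCP pose, the force and the opening at its end, in the units of the state.
- telemetry.read_state(): the state, without advancing time (a new reading comes with each control period).
- optics.read_camera(name): name is "side" or "top"; returns a dict with "frame" (420x560x3 uint8, blue, green, red), "fx", "fy", "cx", "cy" (pixels), "rvec" (rotation vector, rad) and "tvec" (3), from world to camera coordinates, as OpenCV has them. Camera axes: x right, y down, z forward; pixel columns grow to the right and rows downward; lengths in m; the calibration is good to about 2 mm. A picture is of the moment at which its call begins. There is no depth.
- workorder.close_job(): hands the job in, once; it reports no verdict.
The state is a dict: "t": time; "q": joint angles; "dq": joint speeds; "joint_torque": joint torques, N m; "tool_pos": TCP position; "orientation": TCP orientation; "force": force on the tool from outside, world axes, zero at the start; "wrist_torque": the same for the moment, N m; "opening": finger opening in m.
Only numpy, scipy, OpenCV 4.12 (cv2) and the standard library are available. Lean on these libraries where they do the work, as an engineer would, in place of code of your own. Each camera call takes 0.05 s, during which the arm holds its last target. There are 200 camera calls.

### The job

Three steel tins lie flat on the counter: one oblong, one square, one round. Stand the oblong tin upright on either of its short ends in the middle of the square cork mat, let go so that it stays standing by itself, and do not knock over the two green bottles.

Things in the scene. Friction and masses are not known exactly. Their poses are not given: they have to be found in the camera images.
- tin: Closed oblong steel tin, a rigid box 90 x 54 x 30 mm, about 0.13 kg, lying flat at the start. Origin at its centre; x along the 90 mm length, y across the 54 mm width (pinch it here), z through the 30 mm thickness. Its 54 x 30 mm ends are at x = +/-45 mm; it may stand on either. Beside it, centres 15 cm or more apart, lie a square tin (74 x 74 x 30 mm) and a round one (72 mm across, 28 high).
- mat: Square cork mat 110 x 110 mm, 4 mm thick, fixed to the counter. Origin at the centre of its underside, on the counter (the upper face is at z = +4 mm); z up, x and y along its sides. A tin standing in the middle of it has its centre 49 mm above the counter.
- bottle_tall: Green glass medicine bottle with black cap, 48 mm diameter, 125 mm high, standing loose on the counter beyond the tins as seen from the robot. Origin at the centre of its underside; z up the bottle. Must stay standing.
- bottle_short: Green glass medicine bottle with black cap, 54 mm diameter, 95 mm high, standing loose on the counter beyond the tins as seen from the robot. Origin at the centre of its underside; z up the bottle. Must stay standing.
Mind the look-alikes: they are no part of the job. Leave any orange look-alike of the bottle_short alone.

How it is judged:
At the end, for the whole second after the job is handed in: The oblong tin stands by itself on one of its short ends on the cork mat: long axis within 10 degrees of vertical, its centre within 25 mm (horizontally) of the mat's centre and 44 to 54 mm above the counter, at rest (under 0.02 m/s); both green bottles still stand (within 20 degrees of vertical) (angle between the x axis of tin and the z axis of mat, either way round below 0.175 rad and horizontal distance between tin and mat below 0.025 m and z of tin in the frame of mat between 0.044 and 0.054 m and linear speed of tin below 0.02 m/s and angle between each of bottle_tall, bottle_short's own z axis and vertical below 0.35 rad); the robot touches nothing.
It fails at once if a green bottle is knocked over (angle between any of bottle_tall, bottle_short's own z axis and vertical above 0.7 rad).
It also fails if it takes over 37 s, if anything falls off the work surface, if the arm or the gripper's body presses on something with over 40 N, if the wrist force passes 120 N, or if a joint passes its speed limit or range.

## Working session

There is one attempt and no reset: what is moved stays moved. The work goes in short steps, Python scripts to look and compute and a shell command to move; the robot and the scene stay as the last step left them, time stands still between calls to the robot, and variables do not carry over. Pictures are saved under pics/ and viewed, on a budget of 10 in all, crops included, one or two more only if the job needs it, and the job is handed in when it is done.

```bash
ls; mkdir -p pics; python3 - <<'E'
from plant import telemetry, optics
import cv2
s=telemetry.read_state(); print(s)
for n in("top","side"):
    c=optics.read_camera(n); cv2.imwrite(f"pics/{n}0.png",c["frame"]); print({k:v for k,v in c.items() if k!="frame"})
E
```

```text
pics
{'t': 0.0, 'q': array([ 1.10360857e+00,  1.31169570e-01,  1.48928592e+00,  7.31590014e-06,
        1.52300926e+00, -8.53989476e-02]), 'dq': array([-0.00107322,  0.00053262,  0.00222279,  0.00094073, -0.00027314,
        0.00073587]), 'joint_torque': array([ 1.45160964e-03, -5.59853268e+01, -4.91756845e+01,  7.68978847e-02,
        3.57667124e-02, -1.45124113e-04]), 'tool_pos': array([0.22327715, 0.55631823, 0.23457877]), 'orientation': array([-0.92449909,  1.36764984,  0.92300474]), 'force': array([-0.33179698,  0.55142789, -0.08160695]), 'wrist_torque': array([0.00494185, 0.03144304, 0.04357352]), 'opening': 0.092846506020156}
{'fx': 464.25884022408974, 'fy': 464.25884022408974, 'cx': 280.37320822239286, 'cy': 210.01494312355624, 'rvec': array([ 2.16807172, -2.1922543 ,  0.03531392]), 'tvec': array([0.02501228, 0.64380758, 1.09865527])}
{'fx': 491.0595977343268, 'fy': 491.0595977343268, 'cx': 279.4506555094663, 'cy': 203.82987702025937, 'rvec': array([ 2.19835188, -0.94641185,  0.40203959]), 'tvec': array([-0.43704648,  0.36504348,  0.54702739])}
```

View pics/top0.png

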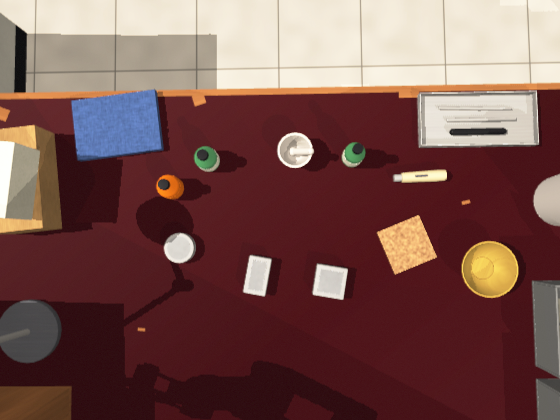

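View pics/side0.png

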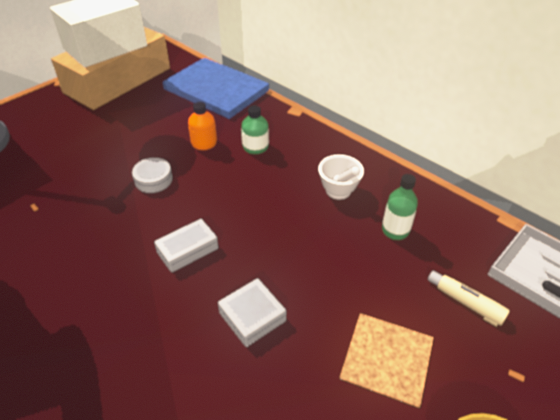

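Top view: there are three candidate tins, at (257,276), (330,281) and (180,248). The one at (257,276) is visibly longer than wide, so it looks like the oblong tin; (330,281) looks square and (180,248) round. The mat is at (407,245), the green bottles are at (207,158) and (354,154), and the orange look-alike is at (170,187). Next I measure them and crop to confirm.

```bash
cat > h.py <<'E'
import cv2, numpy as np
def ray(c,uv,z):
    R=cv2.Rodrigues(c["rvec"])[0]; K=np.array([[c["fx"],0,c["cx"]],[0,c["fy"],c["cy"]],[0,0,1]])
    uv=np.asarray(uv,float).reshape(-1,2); d=np.c_[uv,np.ones(len(uv))]@np.linalg.inv(K).T@R
    o=-R.T@c["tvec"]; return o+d*((z-o[2])/d[:,2])[:,None]
def proj(c,P): return cv2.projectPoints(np.array(P,float).reshape(-1,3),c["rvec"],c["tvec"],np.array([[c["fx"],0,c["cx"]],[0,c["fy"],c["cy"]],[0,0,1]]),None)[0].reshape(-1,2)
def mask(c,kind):
    h=cv2.cvtColor(c["frame"],cv2.COLOR_BGR2HSV)
    if kind=="tin": return cv2.inRange(h,(0,0,110),(179,70,255))
    if kind=="mat": return cv2.inRange(h,(8,70,140),(25,255,255))
    if kind=="green": return cv2.inRange(h,(50,80,40),(90,255,255))
def blobs(m,amin=200):
    return [k for k in cv2.findContours(m,cv2.RETR_EXTERNAL,cv2.CHAIN_APPROX_NONE)[0] if cv2.contourArea(k)>amin]
def rect(c,k,z):
    P=ray(c,k,z)[:,:2]; (cx,cy),(w,h),a=cv2.minAreaRect((P*1000).astype(np.float32))
    if w<h: w,h,a=h,w,a+90
    return np.round([cx,cy,w,h],1),round((a+90)%180-90,1)
E
python3 - <<'E'
from h import *; from plant import optics, telemetry
t=optics.read_camera("top"); s=optics.read_camera("side")
for n,c in(("top",t),("side",s)):
  for kind,z in(("tin",.03),("mat",.004),("green",.06)):
    for k in blobs(mask(c,kind),150):
        x,y,w,h=cv2.boundingRect(k)
        if w>110 or h>110: continue
        print(n,kind,(x+w//2,y+h//2),*rect(c,k,z))
print(proj(t,[[0.224,.557,.236],[.224,.557,0],[0,0,0]]),cv2.Rodrigues(telemetry.read_state()["orientation"])[0].round(3))
cv2.imwrite("pics/crop.png",np.hstack([cv2.resize(t["frame"][220:320,130:380],None,fx=3.2,fy=3.2,interpolation=2)]))
E
```

```text
top tin (557, 331) [ 356.3 -619.5  210.2    9.2] -2.5
top tin (330, 281) [473.8 -96.6  75.2  75.2] 80.2
top tin (257, 276) [489.4  75.3  91.3  54.8] -10.7
top tin (179, 248) [556.2 260.9  70.6  69.7] -45.4
top tin (546, 200) [ 661.7 -607.5  120.6   60.3] -2.5
top tin (420, 177) [ 722.3 -313.4  126.    20.8] -86.6
top tin (20, 180) [725.6 652.5 188.   97.6] -0.7
top tin (295, 150) [788.5 -17.8  85.3  85.1] 44.4
top mat (490, 269) [ 497.8 -481.   133.9  130.3] -1.9
top mat (407, 245) [ 558.6 -284.8  111.1  110.8] 21.9
top mat (170, 186) [705.5 291.1  67.1  57.2] 44.9
top mat (21, 198) [682.  665.4 159.9 106.9] 5.3
top mat (18, 137) [833.9 671.6  91.1  61.5] -88.6
top green (205, 157) [768.2 192.2  52.3  50.6] 71.6
top green (355, 153) [ 772.3 -155.9   46.9   43. ] 51.8
side tin (252, 312) [ 467.9 -103.8   88.    82.4] 80.2
side tin (468, 295) [ 711.3 -318.   121.2   23.3] -83.5
side tin (186, 245) [483.5  64.4  97.3  76.7] -10.8
side tin (399, 219) [ 768.  -157.2   69.8   52.2] 23.1
side tin (151, 175) [546.1 247.1 102.5  73.5] 55.8
side tin (341, 177) [791.6 -15.1 129.1  86.7] 40.1
side tin (255, 140) [756.6 182.7  70.2  56.6] 44.2
side mat (482, 416) [ 571.9 -422.    62.3    7.7] -46.6
side mat (386, 360) [ 557.7 -285.5  114.   112.3] 21.8
side mat (473, 300) [ 729.2 -325.2  109.8   43.1] -87.3
side mat (202, 131) [724.9 314.2 138.6  59.3] 51.6
side green (402, 201) [ 784.  -150.7   66.9   47.1] 18.2
side green (255, 126) [761.4 186.1  62.6  52.1] 36.4
[[ -1.44682834 425.67915323]
 [ 60.00181835 386.09580729]
 [290.94264916 482.0687618 ]] [[-0.001 -0.928  0.373]
 [-0.001  0.373  0.928]
 [-1.     0.    -0.001]]
```

View pics/crop.png

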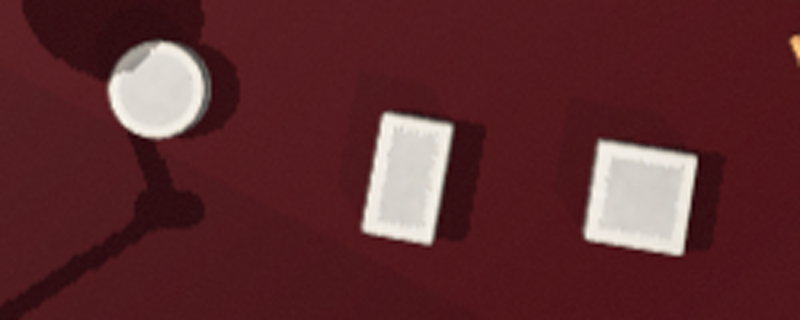

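The crop confirms it: the blob at (257,276) measures 91x55 mm (oblong), (330,281) is 75x75 (square) and (180,248) is round. The oblong tin's centre is (0.489, 0.075) with its long axis at -10.7°. The mat is at (0.558, -0.285).

Plan: pinch the tin about 27 mm beyond its centre towards the far end. Then pitch the tool from down to horizontal so the far end comes up, and set it down on the mat.

```bash
python3 -m inch '[[[0,0,0,-0.0975,0,0,1],[0,0,0,-0.0975,0,0,1],[0,-0.0315,-0.0353,0,0,0,1],[0.01,-0.0315,-0.0353,0,0,0,1],[0.01,-0.0315,-0.0353,0,0,0,1],[0.01,-0.0315,-0.0353,0,0,0,1],[0.01,-0.0315,-0.0353,0,0,0,1],[0.01,-0.0315,-0.0353,0,0,0,1],[0.01,-0.0315,-0.0353,0,0,0,1],[0.01,-0.0315,-0.0353,0,0,0,1],[0.01,-0.0315,-0.0353,0,0,0,1],[0.01,-0.0315,-0.0353,0,0,0,1],[0.01,-0.0315,-0.0353,0,0,0,1],[0.01,-0.0315,-0.0353,0,0,0,1],[0,0,0,0,0,0,1]]]' 40
cat > st.py <<'E'
import sys,numpy as np,cv2,json
from plant import telemetry
s=telemetry.read_state(); R=cv2.Rodrigues(s["orientation"])[0]
open("log.jsonl","a").write(json.dumps([list(s["q"]),list(s["tool_pos"]),R.tolist()])+"\n")
print("t",s["t"],"q",s["q"].round(3),"p",s["tool_pos"].round(4),"F",s["force"].round(1),"op",s["opening"].round(4)); print(R.round(3))
if len(sys.argv)>3: print("tool-axis delta",(R.T@(np.array(sys.argv[1:4],float)-s["tool_pos"])).round(4))
E
python3 st.py 0.5155 0.070 0.020
```

```text
t: 1.7
tool_pos: [0.5302, 0.0556, 0.1205]
orientation: [-1.081, 1.282, 1.076]
force: [-0.5, 0.3, 0.3]
opening: 0.0929Traceback (most recent call last):
  File "st.py", line 5, in <module>
    print("t",s["t"],"q",s["q"].round(3),"p",s["tool_pos"].round(4),"F",s["force"].round(1),"op",s["opening"].round(4)); print(R.round(3))
                                                                                                 ^^^^^^^^^^^^^^^^^^
AttributeError: 'float' object has no attribute 'round'
```

```bash
sed -i 's/s\["opening"\].round(4)/round(float(s["opening"]),4)/' st.py; python3 st.py 0.5155 0.070 0.020
python3 - <<'E'
from h import *; from plant import optics
a=optics.read_camera("top");b=optics.read_camera("side")
cv2.imwrite("pics/p1.png",np.hstack([cv2.resize(a["frame"][180:330,180:380],(400,300)),cv2.resize(b["frame"][110:310,80:347],(400,300))]))
E
```

```text
t 1.7 q [ 0.008  0.031  1.808  0.     1.297 -1.388] p [0.5302 0.0556 0.1205] F [-0.5  0.3  0.3] op 0.0929
[[ 0.005 -0.985  0.174]
 [ 0.     0.174  0.985]
 [-1.    -0.005  0.001]]
tool-axis delta [0.1005 0.0174 0.0115]
```

View pics/p1.png

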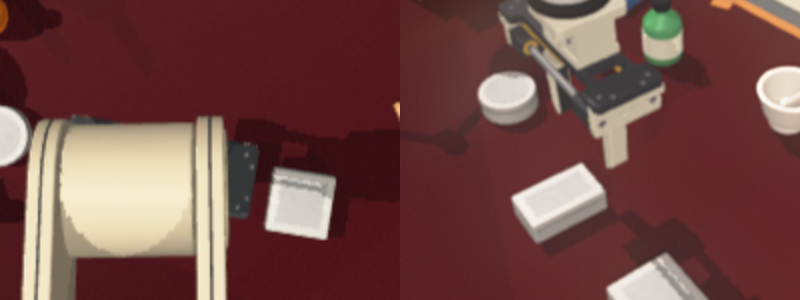

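Side view: the gripper is above the tin (crop (560,200)) with its jaws straddling the width. In the top view the arm hides the tin. I descend now.

```bash
python3 -m inch '[[[0.01,0.0087,0.0057,0,0,0,1],[0.02,0.0087,0.0057,0,0,0,1],[0.02,0,0,0,0,0,1],[0.02,0,0,0,0,0,1],[0.015,0,0,0,0,0,1],[0,0,0,0,0,0,1]]]' 40; python3 st.py 0.5155 0.070 0.020
```

```text
t: 2.4
tool_pos: [0.5078, 0.0852, 0.033]
orientation: [-1.088, 1.274, 1.088]
force: [-1.1, -0.2, -0.5]
opening: 0.0928
t 2.4 q [ 0.063  0.097  1.915  0.005  1.124 -1.347] p [0.5078 0.0852 0.033 ] F [-1.1 -0.2 -0.5] op 0.0928
[[ 0.006 -0.987  0.161]
 [ 0.005  0.161  0.987]
 [-1.    -0.005  0.006]]
tool-axis delta [ 0.013  -0.01   -0.0139]
```

```bash
python3 -m inch '[[[0,-0.005,-0.007,0,0,0,1],[0,-0.005,-0.007,0,0,0,1],[0,0,0,0,0,0,1],[0,0,0,0,0,0,1]]]' 40; python3 st.py 0.5155 0.070 0.020
```

```text
t: 2.8
tool_pos: [0.5161, 0.0715, 0.0355]
orientation: [-1.092, 1.269, 1.089]
force: [0.1, 0.1, 0.8]
opening: 0.0932
t 2.8 q [ 0.036  0.107  1.899  0.006  1.127 -1.38 ] p [0.5161 0.0715 0.0355] F [0.1 0.1 0.8] op 0.0932
[[ 0.009 -0.988  0.157]
 [ 0.005  0.157  0.988]
 [-1.    -0.008  0.007]]
tool-axis delta [ 0.0155  0.0005 -0.0016]
```

```bash
python3 -m inch '[[[0.008,0,-0.001,0.026,0,0,1],[0.007,0,0,0,0,0,1],[0,0,0,0,0,0,1],[0,0,0,0,0,0,0.4],[0,0,0,0,0,0,0.2],[0,0,0,0,0,0,0.2],[0,0,0,0,0,0,0.2],[0,0,0,0,0,0,0.2]]]' 40; python3 st.py 0.5155 0.070 0.020
```

```text
t: 3.6
tool_pos: [0.5169, 0.0702, 0.0201]
orientation: [-1.07, 1.28, 1.066]
force: [0.6, -0.0, 0.0]
opening: 0.0576
t 3.6 q [ 0.033  0.131  1.905  0.006  1.095 -1.353] p [0.5169 0.0702 0.0201] F [ 0.6 -0.   0. ] op 0.0576
[[ 0.01  -0.982  0.186]
 [ 0.006  0.186  0.982]
 [-1.    -0.009  0.007]]
tool-axis delta [ 0.0001  0.0013 -0.0005]
```

```bash
python3 -m inch '[[[0,0,0,0,0,0,0],[0,0,0,0,0,0,0],[0,0,0,0,0,0,0]]]' 40; python3 st.py; python3 -m inch '[[[-0.02,0,0,0,0,0,0],[-0.03,0,0,0,0,0,0],[-0.035,0,0,0,0,0,0],[-0.035,0,0,0,0,0,0],[-0.035,0,0,0,0,0,0],[-0.035,0,0,0,0,0,0],[0,0,0,0,0,0,0]]]' 40; python3 st.py
python3 - <<'E'
import json,numpy as np
from scipy.optimize import least_squares
from scipy.spatial.transform import Rotation as Ro
D=[json.loads(l) for l in open("log.jsonl")]
D.insert(0,[[1.10360857,.131169570,1.48928592,0,1.52300926,-.0853989476],[0.22327715,0.55631823,0.23457877],Ro.from_rotvec([-0.92449909,1.36764984,0.92300474]).as_matrix().tolist()])
for q,p,R in D: # rotation model check: approach=z of wrist
    M=Ro.from_euler("ZYYZYZ",0*np.array(q)) if 0 else Ro.from_euler("Z",q[0])*Ro.from_euler("Y",q[1]+q[2])*Ro.from_euler("Z",q[3])*Ro.from_euler("Y",q[4])*Ro.from_euler("Z",q[5])
    print((M.as_matrix().T@np.array(R)).round(2).tolist())
E
```

```text
t: 3.9
tool_pos: [0.517, 0.0702, 0.0201]
orientation: [-1.07, 1.28, 1.066]
force: [-0.4, 0.6, -0.4]
opening: 0.0537
t 3.9 q [ 0.033  0.131  1.905  0.006  1.095 -1.353] p [0.517  0.0702 0.0201] F [-0.4  0.6 -0.4] op 0.0537
[[ 0.011 -0.982  0.186]
 [ 0.006  0.186  0.983]
 [-1.    -0.009  0.007]]
t: 4.6
tool_pos: [0.5118, 0.069, 0.2138]
orientation: [-1.067, 1.286, 1.071]
force: [0.6, -0.3, -1.4]
opening: 0.054
t 4.6 q [ 0.031 -0.089  1.751  0.005  1.478 -1.353] p [0.5118 0.069  0.2138] F [ 0.6 -0.3 -1.4] op 0.054
[[ 0.002 -0.983  0.186]
 [ 0.005  0.186  0.982]
 [-1.    -0.001  0.006]]
[[-0.0, -0.0, -1.0], [0.0, 1.0, -0.0], [1.0, -0.0, -0.0]]
[[-0.0, -0.0, -1.0], [0.0, 1.0, -0.0], [1.0, -0.0, -0.0]]
[[-0.0, -0.0, -1.0], [0.0, 1.0, -0.0], [1.0, -0.0, -0.0]]
[[0.0, 0.0, -1.0], [0.0, 1.0, 0.0], [1.0, -0.0, 0.0]]
[[-0.0, -0.0, -1.0], [-0.0, 1.0, -0.0], [1.0, 0.0, -0.0]]
[[-0.0, 0.0, -1.0], [-0.0, 1.0, 0.0], [1.0, 0.0, -0.0]]
[[-0.0, 0.0, -1.0], [-0.0, 1.0, 0.0], [1.0, 0.0, -0.0]]
[[-0.0, -0.0, -1.0], [-0.0, 1.0, 0.0], [1.0, -0.0, -0.0]]
```

```bash
cat > ik.py <<'E'
import json,numpy as np
from scipy.optimize import least_squares
from scipy.spatial.transform import Rotation as Ro
E=lambda a,v: Ro.from_euler(a,v).as_matrix()
D=[json.loads(l) for l in open("log.jsonl")]
D.insert(0,[[1.10360857,.131169570,1.48928592,0,1.52300926,-.0853989476],[0.22327715,0.55631823,0.23457877],None])
def rots(q):
    A=E("Z",q[0]);B=A@E("Y",q[1]);C=B@E("Y",q[2]);F=C@E("Z",q[3])@E("Y",q[4])@E("Z",q[5]);return A,B,C,F
def rows(q):
    A,B,C,F=rots(q); return np.c_[A,B[:,[0,2]],C[:,[0,2]],F[:,2]]
# params: a0,dy,h, ax,L1, bx,L2, Lt ; weak prior bx=ax=0, sensible lengths
prior=np.array([0,.05,.35,0,.45,0,.4,.28]); w=np.array([5,1,1,9,1,3,1,1])*2e-3
M=np.vstack([rows(d[0]) for d in D]+[np.diag(w)]); y=np.concatenate([d[1] for d in D]+[w*prior])
par=np.linalg.lstsq(M,y,rcond=None)[0]
LO=np.array([-2.96,-.89,.02,-1.34,0,-2.66]);HI=np.array([2.96,2.26,2.5,4.48,2.73,2.66])
def fk(q): return rows(q)@par
def ik(p,a,j,q0):  # a: tool x (approach), j: tool z
    Rt=np.c_[a,np.cross(j,a),j]; S=np.array([[0,0,-1],[0,1,0],[1,0,0]])
    f=lambda q: np.r_[fk(q)-p,.3*(rots(q)[3]@S-Rt).ravel()]
    return least_squares(f,np.clip(q0,LO+.01,HI-.01),bounds=(LO,HI))
if __name__=="__main__":
    print("par",par.round(3),"res",np.abs(M[:-8]@par-y[:-8]).max().round(4))
    for hd in (-40,-20,-10,0,10,20):
      h=np.radians(hd);a=np.array([np.cos(h),np.sin(h),0]);j=np.array([-np.sin(h),np.cos(h),0])
      p=np.array([.5586,-.2848,.077])-.005*a
      for q4 in(0.5,1.5,2.5,3.5):
        best=min((ik(p,a,j,[-.6,.3,1.9,q4,1.2,s]) for s in(-1.5,0,1.5)),key=lambda r:r.cost)
        if best.cost<1e-5: print(hd,q4,best.x.round(2))
E
python3 ik.py
```

```text
par [ 0.     0.051  0.314 -0.     0.369  0.061  0.553  0.356] res 0.0
-40 0.5 [-0.36  0.56  2.32  3.49  1.32  1.48]
-40 1.5 [-0.36  0.56  2.32  3.49  1.32  1.48]
-40 2.5 [-0.36  0.56  2.32  3.49  1.32  1.48]
-40 3.5 [-0.36  0.56  2.32  3.49  1.32  1.48]
-20 0.5 [-0.82  0.55  2.35  2.65  1.35  1.68]
-20 1.5 [-0.82  0.55  2.35  2.65  1.35  1.68]
-20 2.5 [-0.82  0.55  2.35  2.65  1.35  1.68]
-20 3.5 [-0.82  0.55  2.35  2.65  1.35  1.68]
-10 0.5 [-1.    0.57  2.29  2.29  1.38  1.78]
-10 1.5 [-1.    0.57  2.29  2.29  1.38  1.78]
-10 2.5 [-1.    0.57  2.29  2.29  1.38  1.78]
-10 3.5 [-1.    0.57  2.29  2.29  1.38  1.78]
0 0.5 [-1.11  0.6   2.19  2.    1.42  1.89]
0 1.5 [-1.11  0.6   2.19  2.    1.42  1.89]
0 2.5 [-1.11  0.6   2.19  2.    1.42  1.89]
0 3.5 [-1.11  0.6   2.19  2.    1.42  1.89]
10 0.5 [-1.17  0.66  2.06  1.78  1.48  1.99]
10 1.5 [-1.17  0.66  2.06  1.78  1.48  1.99]
10 2.5 [-1.17  0.66  2.06  1.78  1.48  1.99]
10 3.5 [-1.17  0.66  2.06  1.78  1.48  1.99]
20 0.5 [-1.19  0.73  1.91  1.6   1.56  2.08]
20 1.5 [-1.19  0.73  1.91  1.6   1.56  2.08]
20 2.5 [-1.19  0.73  1.91  1.6   1.56  2.08]
20 3.5 [-1.19  0.73  1.91  1.6   1.56  2.08]
```

The tin is held: opening 54.0 mm, about 1.4 N of load. The fitted kinematics put the wrist only about 77 mm above the counter if the tool ends fully horizontal. So I'll set the tin back down and regrasp with the tool leaning 15°, which leaves the wrist about 17 cm up when the tin is upright.

```bash
python3 -m inch '[[[0.03,0,0,0,0,0,0],[0.04,0,0,0,0,0,0],[0.04,0,0,0,0,0,0],[0.04,0,0,0,0,0,0],[0.02,0,0,0,0,0,0],[0,0,0,0,0,0,0],[0,0,0,0,0,0,0]]]' 40; python3 st.py 0.517 0.070 0.0205
sed -i 's/a=np.array(\[np.cos(h),np.sin(h),0\])/c=np.radians(15);a=np.array([np.cos(h)*np.cos(c),np.sin(h)*np.cos(c),-np.sin(c)])/; s/for q4 in(0.5,1.5,2.5,3.5)/for q4 in(1.5,)/' ik.py; python3 ik.py
```

```text
t: 5.3
tool_pos: [0.5114, 0.0699, 0.0367]
orientation: [-1.068, 1.285, 1.07]
force: [0.9, 0.6, -1.7]
opening: 0.0538
t 5.3 q [ 0.033  0.097  1.908  0.006  1.133 -1.353] p [0.5114 0.0699 0.0367] F [ 0.9  0.6 -1.7] op 0.0538
[[ 0.004 -0.982  0.186]
 [ 0.005  0.186  0.982]
 [-1.    -0.003  0.006]]
tool-axis delta [ 0.0162 -0.0054  0.001 ]
par [ 0.     0.051  0.315 -0.     0.369  0.062  0.553  0.358] res 0.0
-40 1.5 [-0.38  0.17  2.44  3.58  0.81  1.35]
-20 1.5 [-0.81  0.15  2.47  2.54  0.85  1.87]
-10 1.5 [-0.98  0.2   2.4   2.14  0.97  2.04]
0 1.5 [-1.08  0.28  2.29  1.84  1.09  2.14]
10 1.5 [-1.14  0.37  2.15  1.62  1.21  2.21]
20 1.5 [-1.17  0.47  2.    1.45  1.33  2.26]
```

```bash
python3 -m inch '[[[0.008,0,0,0,0,0,0],[0.008,0,0,0,0,0,0],[0,0,0,0,0,0,0],[0,0,0,0,0,0,0.65],[0,0,0,0,0,0,0.8],[0,0,0,0,0,0,1],[0,0,0,0,0,0,1],[0,0,0,0,0,0,1],[-0.015,0,0,0,0,0.131,1],[0,0,0,0,0,0.131,1],[0,0,0,0,0,0,1],[0,0,0,0,0,0,1]]]' 40; python3 st.py 0.5115 0.070 0.021
```

```text
t: 6.5
tool_pos: [0.5095, 0.0705, 0.0354]
orientation: [-0.911, 1.458, 1.272]
force: [-0.1, 0.1, -0.2]
opening: 0.093
t 6.5 q [-1.000e-03  3.400e-01  1.653e+00  5.600e-02  1.411e+00 -1.402e+00] p [0.5095 0.0705 0.0354] F [-0.1  0.1 -0.2] op 0.093
[[-0.259 -0.948  0.185]
 [ 0.055  0.177  0.983]
 [-0.964  0.264  0.006]]
tool-axis delta [ 0.0133 -0.0057 -0.0002]
```

```bash
python3 -m inch '[[[0.007,-0.003,0,0,0,0,1],[0.006,-0.002,0,0,0,0,1],[0,0,0,0,0,0,1],[0,0,0,0,0,0,0.4],[0,0,0,0,0,0,0.2],[0,0,0,0,0,0,0],[0,0,0,0,0,0,0],[0,0,0,0,0,0,0],[0,0,0,0,0,0,0],[0,0,0,0,0,0,0],[0,0,0,0,0,0,0]]]' 45; python3 st.py
python3 - <<'E'
from h import *; from plant import optics
b=optics.read_camera("side")
cv2.imwrite("pics/p2.png",cv2.resize(b["frame"][140:340,80:347],(800,600)))
E
```

```text
t: 7.6
tool_pos: [0.5118, 0.071, 0.0244]
orientation: [-0.92, 1.448, 1.264]
force: [0.2, -0.9, 0.2]
opening: 0.0537
t 7.6 q [ 1.000e-03  3.490e-01  1.663e+00  5.500e-02  1.379e+00 -1.403e+00] p [0.5118 0.071  0.0244] F [ 0.2 -0.9  0.2] op 0.0537
[[-0.246 -0.952  0.184]
 [ 0.053  0.176  0.983]
 [-0.968  0.251  0.007]]
```

View pics/p2.png

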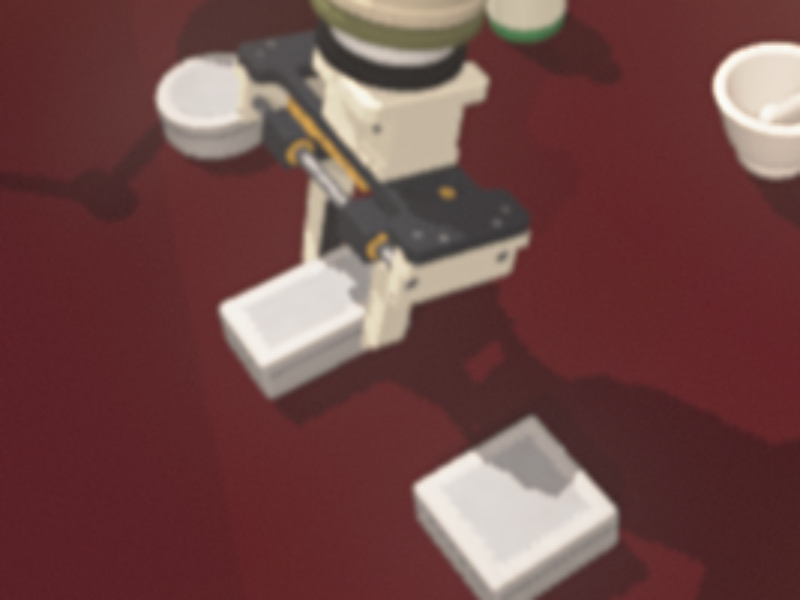

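The tin is gripped near its far end, with the finger at crop (385,310) and the near end at (245,350). The grip is about 23-27 mm beyond the centre. Before moving I check joint continuity for this sequence: lift, go over the mat, yaw to heading 0, then pitch up.

```bash
cat > sim.py <<'E'
from ik import *
q=np.array(D[-1][0]); p=np.array(D[-1][1]); z=.24
def go(p,hd,el,q):
    h=np.radians(hd);e=np.radians(el);a=np.array([np.cos(h)*np.cos(e),np.sin(h)*np.cos(e),-np.sin(e)]);j=np.array([-np.sin(h),np.cos(h),0])
    r=ik(np.array(p),a,j,q); return r.x,r.cost
for fin in(0,10):
  q=np.array(D[-1][0])
  for s in np.linspace(0,1,7): q,c=go([.512,.07,.024+s*(z-.024)],-10.6,104.5,q)
  print("lift",q.round(2),c.round(7))
  for s in np.linspace(0,1,13): q,c=go([.512+s*(.52-.512),.07-s*.355,z],-10.6+s*(10.6+fin),104.5,q)
  print("over",q.round(2),c.round(7))
  for el in np.arange(104.5,14,-7.5): q,c=go([.52,-.285,z],fin,el,q); print(int(el),q.round(2),c.round(7))
E
python3 sim.py
```

```text
lift [ 0.    0.14  1.49  0.05  1.76 -1.38] 0.0
over [-0.51  0.33  1.27 -0.13  1.76 -2.09] 0.0
104 [-0.51  0.33  1.27 -0.13  1.76 -2.09] 0.0
97 [-0.55  0.22  1.39 -0.06  1.64 -2.12] 0.0
89 [-0.59  0.1   1.51  0.    1.52 -2.16] 0.0
82 [-0.64 -0.01  1.63  0.08  1.41 -2.22] 0.0
74 [-0.69 -0.11  1.75  0.18  1.3  -2.29] 0.0
67 [-0.75 -0.2   1.86  0.29  1.2  -2.39] 0.0
59 [-0.82 -0.29  1.97  0.42  1.12 -2.51] 0.0
52 [-0.89 -0.36  2.07  0.58  1.05 -2.66] 0.0
44 [-0.88 -0.44  2.16  0.66  0.98 -2.66] 0.0004678
37 [-0.87 -0.54  2.25  0.73  0.91 -2.66] 0.0018985
29 [-0.86 -0.67  2.36  0.81  0.83 -2.66] 0.0042041
22 [-0.85 -0.85  2.5   0.88  0.78 -2.66] 0.0071552
14 [-0.84 -0.86  2.5   0.94  0.74 -2.66] 0.0110923
lift [ 0.    0.14  1.49  0.05  1.76 -1.38] 0.0
over [-0.49  0.31  1.29 -0.16  1.73 -2.25] 0.0
104 [-0.49  0.31  1.29 -0.16  1.73 -2.25] 0.0
97 [-0.54  0.2   1.4  -0.08  1.63 -2.29] 0.0
89 [-0.59  0.1   1.51  0.01  1.52 -2.34] 0.0
82 [-0.65  0.01  1.61  0.1   1.42 -2.41] 0.0
74 [-0.72 -0.08  1.72  0.22  1.34 -2.49] 0.0
67 [-0.79 -0.16  1.82  0.34  1.26 -2.6 ] 0.0
59 [-0.83 -0.22  1.9   0.45  1.2  -2.66] 0.0001217
52 [-0.84 -0.29  1.98  0.53  1.13 -2.66] 0.0010765
44 [-0.84 -0.37  2.06  0.61  1.07 -2.66] 0.0029988
37 [-0.84 -0.47  2.15  0.68  1.01 -2.66] 0.0058654
29 [-0.84 -0.58  2.25  0.76  0.95 -2.66] 0.0095833
22 [-0.84 -0.76  2.39  0.85  0.89 -2.66] 0.0139229
14 [-0.85 -0.89  2.5   0.94  0.85 -2.66] 0.0185338
```

The last joint would run into its -2.66 limit. Taking the same grasp with the tool half-turned about x avoids that, so I check it before regrasping.

```bash
sed -i 's/j=np.array(\[-np.sin(h),np.cos(h),0\])$/j=-np.array([-np.sin(h),np.cos(h),0])/; s/q=np.array(D\[-1\]\[0\])$/q=np.array(D[-1][0]);q[5]+=np.pi/; s/z=.24/z=.20/; s/in(0,10)/in(-5,0)/' sim.py
sed -i 's/^  q=np.array(D\[-1\]\[0\]).*/  q=np.array(D[-1][0]); q[5]+=np.pi/' sim.py
cat >> sim.py <<'E'
  for zz in(.15,.1,.077): q,c=go([.5538,-.285,zz],fin,15,q); print("down",q.round(2),c.round(7))
E
python3 sim.py
```

```text
lift [0.   0.16 1.54 0.05 1.69 1.76] 0.0
over [-0.52  0.36  1.31 -0.11  1.7   1.13] 0.0
104 [-0.52  0.36  1.31 -0.11  1.7   1.13] 0.0
97 [-0.55  0.24  1.44 -0.05  1.58  1.11] 0.0
89 [-0.59  0.12  1.56  0.    1.45  1.07] 0.0
82 [-0.63  0.01  1.69  0.07  1.33  1.01] 0.0
74 [-0.68 -0.1   1.81  0.16  1.21  0.94] 0.0
67 [-0.73 -0.2   1.93  0.27  1.1   0.84] 0.0
59 [-0.79 -0.29  2.04  0.4   1.    0.72] 0.0
52 [-0.85 -0.36  2.15  0.57  0.92  0.56] 0.0
44 [-0.92 -0.42  2.25  0.76  0.87  0.36] 0.0
37 [-0.99 -0.45  2.34  0.99  0.85  0.14] 0.0
29 [-1.05 -0.44  2.42  1.23  0.86 -0.11] 0.0
22 [-1.1  -0.39  2.47  1.46  0.91 -0.36] 0.0
14 [-1.14 -0.28  2.5   1.67  1.01 -0.61] 0.0
down [-1.05 -0.03  2.42  1.85  0.96 -0.82] 0.0
down [-1.05  0.16  2.37  1.94  1.01 -0.99] 0.0
down [-1.05  0.25  2.35  1.98  1.04 -1.06] 0.0
lift [0.   0.16 1.54 0.05 1.69 1.76] 0.0
over [-0.51  0.35  1.32 -0.12  1.69  1.06] 0.0
104 [-0.51  0.35  1.32 -0.12  1.69  1.06] 0.0
97 [-0.55  0.23  1.44 -0.06  1.57  1.03] 0.0
89 [-0.59  0.12  1.56  0.    1.45  0.98] 0.0
82 [-0.64  0.02  1.68  0.09  1.33  0.92] 0.0
74 [-0.69 -0.08  1.8   0.18  1.23  0.83] 0.0
67 [-0.75 -0.18  1.91  0.3   1.13  0.73] 0.0
59 [-0.82 -0.26  2.02  0.44  1.04  0.59] 0.0
52 [-0.89 -0.32  2.12  0.61  0.98  0.43] 0.0
44 [-0.96 -0.36  2.21  0.8   0.94  0.24] 0.0
37 [-1.03 -0.38  2.29  1.01  0.94  0.03] 0.0
29 [-1.09 -0.36  2.36  1.22  0.96 -0.19] 0.0
22 [-1.14 -0.3   2.4   1.42  1.02 -0.41] 0.0
14 [-1.18 -0.19  2.42  1.6   1.11 -0.62] 0.0
down [-1.09  0.03  2.35  1.74  1.05 -0.79] 0.0
down [-1.09  0.21  2.31  1.81  1.08 -0.95] 0.0
down [-1.09  0.29  2.29  1.84  1.1  -1.01] 0.0
```

```bash
python3 -m inch '[[[0,0,0,0,0,0,0.65],[0,0,0,0,0,0,0.85],[0,0,0,0,0,0,1],[0,0,0,0,0,0,1],[0,0,0,0,0,0,1],[-0.03,0,0,0,0,0,1],[-0.04,0,0,0,0,0,1],[0,0,0,0.14,0,0,1],[0,0,0,0.15,0,0,1],[0,0,0,0.15,0,0,1],[0,0,0,0.15,0,0,1],[0,0,0,0.15,0,0,1],[0,0,0,0.15,0,0,1],[0,0,0,0.15,0,0,1],[0,0,0,0.15,0,0,1],[0,0,0,0.15,0,0,1],[0,0,0,0.15,0,0,1],[0,0,0,0.15,0,0,1]]]' 40; python3 st.py 0.5118 0.071 0.022
```

```text
t: 9.45
tool_pos: [0.5292, 0.067, 0.0946]
orientation: [0.227, 1.816, -0.193]
force: [-0.5, -0.3, 0.3]
opening: 0.0929
t 9.45 q [-0.005  0.301  1.579  0.052  1.511  0.244] p [0.5292 0.067  0.0946] F [-0.5 -0.3  0.3] op 0.0929
[[-0.247  0.255  0.935]
 [ 0.053  0.967 -0.25 ]
 [-0.968 -0.012 -0.252]]
tool-axis delta [0.0748 0.0003 0.001 ]
```

```bash
python3 -m inch '[[[0,0,0,0.149,0,0,1],[0,0,0,0.149,0,0,1],[0,0,0,0.149,0,0,1],[0,0,0,0.149,0,0,1],[0,0,0,0.149,0,0,1],[0,0,0,0.149,0,0,1],[0,0,0,0.149,0,0,1],[0,0,0,0.149,0,0,1],[0,0,0,0.149,0,0,1],[0,0,0,0.12,0,0,1],[0.02,0,0,0,0,0,1],[0.02,0,0,0,0,0,1],[0,0,0,0,0,0,1],[0,0,0,0,0,0,1]]]' 40; python3 st.py 0.5118 0.071 0.022
```

```text
t: 10.85
tool_pos: [0.5197, 0.0692, 0.0558]
orientation: [1.229, 1.335, -1.508]
force: [-0.4, 0.0, 0.1]
opening: 0.0927
t 10.85 q [-0.002  0.324  1.629  0.053  1.438  1.725] p [0.5197 0.0692 0.0558] F [-0.4  0.   0.1] op 0.0927
[[-0.245  0.954 -0.171]
 [ 0.053 -0.162 -0.985]
 [-0.968 -0.251 -0.011]]
tool-axis delta [ 0.0348  0.0007 -0.0001]
```

```bash
python3 -m inch '[[[0.015,0,0,0.012,0,0,1],[0.012,0,0,0,0,0,1],[0.006,0,0,0,0,0,1],[0,0,0,0,0,0,1],[0,0,0,0,0,0,0.4],[0,0,0,0,0,0,0.2],[0,0,0,0,0,0,0],[0,0,0,0,0,0,0],[0,0,0,0,0,0,0],[0,0,0,0,0,0,0],[0,0,0,0,0,0,0],[0,0,0,0,0,0,0]]]' 45; python3 st.py
```

```text
t: 12.05
tool_pos: [0.5136, 0.0709, 0.0242]
orientation: [1.24, 1.324, -1.515]
force: [0.4, 0.6, -0.7]
opening: 0.0534
t 12.05 q [1.000e-03 3.480e-01 1.663e+00 5.500e-02 1.374e+00 1.737e+00] p [0.5136 0.0709 0.0242] F [ 0.4  0.6 -0.7] op 0.0534
[[-0.241  0.953 -0.183]
 [ 0.053 -0.175 -0.983]
 [-0.969 -0.246 -0.009]]
```

```bash
python3 -m inch '[[[-0.02,-0.005,0,0,0,0,0],[-0.04,-0.01,0,0,0,0,0],[-0.04,-0.01,0,0,0,0,0],[-0.04,-0.01,0,0,0,0,0],[-0.03,-0.0075,0,0,0,0,0],[-0.0025,0.0085,0.0435,0,0,0,0],[-0.0025,0.0085,0.0435,0,0,0,0],[-0.0025,0.0085,0.0435,0,0,0,0],[-0.0025,0.0085,0.0435,0,0,0,0],[-0.0025,0.0085,0.0435,0,0,0,0],[-0.0025,0.0085,0.0435,0,0,0,0],[-0.0025,0.0085,0.0435,0,0,0,0],[-0.0025,0.0085,0.0435,0,0,0,0],[0,0,0,-0.09,-0.023,0,0],[0,0,0,-0.09,-0.023,0,0],[0,0,0,0,0,0,0]]]' 45; python3 st.py 0.52 -0.285 0.2
```

```text
t: 13.65
tool_pos: [0.5176, -0.3003, 0.2022]
orientation: [1.078, 1.403, -1.38]
force: [0.5, 0.7, -1.1]
opening: 0.0539
t 13.65 q [-0.538  0.363  1.299 -0.123  1.699  1.02 ] p [ 0.5176 -0.3003  0.2022] F [ 0.5  0.7 -1.1] op 0.0539
[[-0.249  0.969  0.009]
 [ 0.007  0.011 -1.   ]
 [-0.969 -0.249 -0.009]]
tool-axis delta [ 0.0017  0.003  -0.0152]
```

```bash
python3 -m inch '[[[0,0,-0.002,0,0,0.14,0],[0,0,-0.002,0,0,0.14,0],[0,0,-0.002,0,0,0.14,0],[0,0,-0.002,0,0,0.14,0],[0,0,-0.002,0,0,0.14,0],[0,0,-0.002,0,0,0.14,0],[0,0,-0.002,0,0,0.14,0],[0,0,0,0,0,0,0]]]' 45; python3 st.py 0.52 -0.285 0.2
```

```text
t: 14.45
tool_pos: [0.517, -0.2804, 0.1929]
orientation: [1.502, 0.641, -0.641]
force: [-1.2, 0.4, -2.7]
opening: 0.0533
t 14.45 q [-0.942 -0.352  2.196  0.755  0.957  0.308] p [ 0.517  -0.2804  0.1929] F [-1.2  0.4 -2.7] op 0.0533
[[ 0.684  0.729 -0.011]
 [ 0.011 -0.025 -1.   ]
 [-0.729  0.684 -0.025]]
tool-axis delta [-0.0032  0.0072  0.0044]
```

```bash
python3 -m inch '[[[0.005,0.005,0,0,0,0.14,0],[0.005,0.005,0,0,0,0.14,0],[0.005,0.005,0,0,0,0.14,0],[0.005,0.005,0,0,0,0.13,0],[0,0,0,0,0,0,0],[0,0,0,0,0,0,0]]]' 45; python3 st.py 0.5494 -0.285 0.12
```

```text
t: 15.05
tool_pos: [0.5483, -0.2806, 0.2032]
orientation: [1.592, 0.228, -0.219]
force: [0.6, 0.1, -2.7]
opening: 0.0537
t 15.05 q [-1.1   -0.175  2.38   1.603  1.036 -0.542] p [ 0.5483 -0.2806  0.2032] F [ 0.6  0.1 -2.7] op 0.0537
[[ 0.96   0.28   0.001]
 [ 0.01  -0.032 -0.999]
 [-0.28   0.96  -0.033]]
tool-axis delta [ 0.0243 -0.0793  0.0072]
```

```bash
python3 -m inch '[[[0.007,-0.022,0.002,-0.025,0,0.036,0],[0.008,-0.022,0.002,0,0,0,0],[0.006,-0.022,0.002,0,0,0,0],[0.003,-0.012,0.001,0,0,0,0],[0,0,0,0,0,0,0],[0,0,0,0,0,0,0]]]' 45; python3 st.py 0.5494 -0.285 0.079
python3 - <<'E'
from h import *; from plant import optics
a=optics.read_camera("top");b=optics.read_camera("side")
cv2.imwrite("pics/p3.png",np.hstack([cv2.resize(a["frame"][160:350,300:500],(400,380)),cv2.resize(b["frame"][210:420,250:471],(400,380))]))
E
```

```text
t: 15.65
tool_pos: [0.5607, -0.2869, 0.1309]
orientation: [1.56, 0.235, -0.174]
force: [0.1, -0.1, -1.8]
opening: 0.0538
t 15.65 q [-1.095  0.138  2.294  1.732  1.091 -0.838] p [ 0.5607 -0.2869  0.1309] F [ 0.1 -0.1 -1.8] op 0.0538
[[ 0.966  0.257  0.038]
 [ 0.038  0.006 -0.999]
 [-0.258  0.966 -0.004]]
tool-axis delta [ 0.0026 -0.0531 -0.0021]
```

View pics/p3.png

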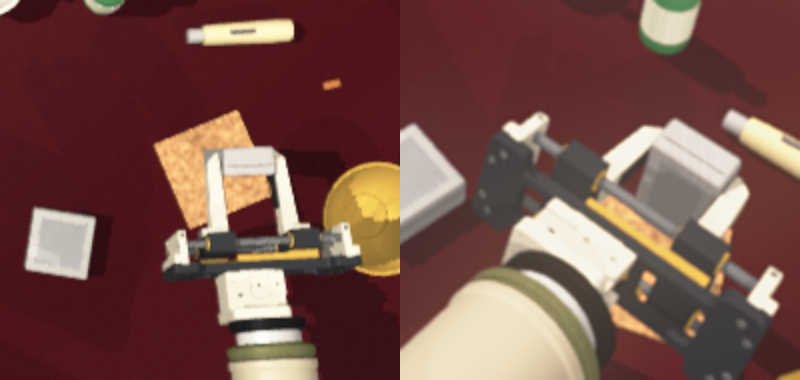

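The tin is held upright over the mat: in the top crop its end face is at (249,161) on the cork. The bottles are clear. The gripper's right end at crop (358,250) looks close to the bowl, so I check both by ray casting.

```bash
python3 - <<'E'
from h import *; from plant import optics
a=optics.read_camera("top")
print("tin top",ray(a,[424.7,241],.147).round(4),ray(a,[424.7,241],.117).round(4)); print("gripper end",ray(a,[[480,285],[480,292]],.155).round(3)); print("bowl edge",ray(a,[[462,270]],.05).round(3))
f=a["frame"][225:262,405:445]; g=cv2.inRange(cv2.cvtColor(f,cv2.COLOR_BGR2HSV),(0,0,100),(179,60,255))
cv2.imwrite("pics/p4.png",cv2.resize(a["frame"][215:265,385:455],(770,550),interpolation=2))
E
```

```text
tin top [[ 0.5677 -0.2885  0.147 ]] [[ 0.5674 -0.297   0.117 ]]
gripper end [[ 0.476 -0.397  0.155]
 [ 0.461 -0.397  0.155]]
bowl edge [[ 0.499 -0.399  0.05 ]]
```

View pics/p4.png

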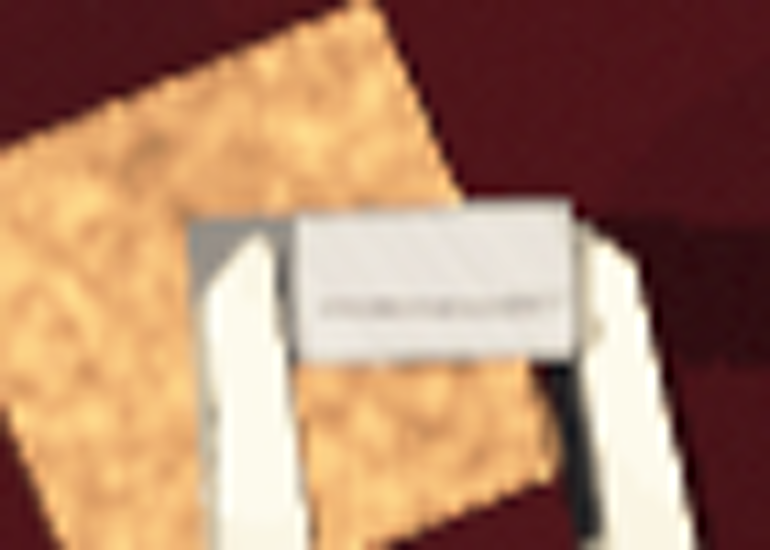

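The tin is upright in the grip and its end face has straight edges. Its offset from the TCP agrees with my estimate. The gripper is roughly 10 mm clear of the bowl in plan, so I yaw a few degrees away from it and bias the target slightly to +y.

```bash
python3 -m inch '[[[-0.005,-0.001,-0.003,0.026,-0.097,0,0],[-0.004,-0.001,-0.002,0,0,0,0],[0,0,0,0,0,0,0],[0,0,0,0,0,0,0]]]' 45; python3 st.py 0.5506 -0.281 0.085
```

```text
t: 16.2
tool_pos: [0.5518, -0.2822, 0.1351]
orientation: [1.568, 0.155, -0.249]
force: [0.3, -0.3, -1.0]
opening: 0.0533
t 16.2 q [-1.063  0.038  2.395  1.845  1.01  -0.867] p [ 0.5518 -0.2822  0.1351] F [ 0.3 -0.3 -1. ] op 0.0533
[[ 0.965  0.254 -0.06 ]
 [-0.058 -0.015 -0.998]
 [-0.254  0.967  0.001]]
tool-axis delta [ 0.0115 -0.0487 -0.0011]
```

```bash
python3 -m inch '[[[0.003,-0.012,0,0,0,0.008,0],[0.003,-0.012,0,0,0,0,0],[0.003,-0.012,0,0,0,0,0],[0.002,-0.009,0,0,0,0,0],[0,0,0,0,0,0,0],[0,0,0,0,0,0,0]]]' 45; python3 st.py 0.5506 -0.281 0.078
```

```text
t: 16.8
tool_pos: [0.5539, -0.2884, 0.0925]
orientation: [1.56, 0.147, -0.233]
force: [0.0, 0.4, -1.7]
opening: 0.0537
t 16.8 q [-1.073  0.233  2.335  1.919  1.072 -1.026] p [ 0.5539 -0.2884  0.0925] F [ 0.   0.4 -1.7] op 0.0537
[[ 0.969  0.24  -0.054]
 [-0.054 -0.005 -0.999]
 [-0.24   0.971  0.008]]
tool-axis delta [-0.0001 -0.0149 -0.0073]
```

```bash
python3 -m inch '[[[0,-0.004,-0.004,0.013,0,-0.004,0],[0,-0.004,-0.004,0,0,0,0],[0,-0.002,0,0,0,0,0],[0,0,0,0,0,0,0],[0,0,0,0,0,0,0]]]' 45; python3 st.py 0.5506 -0.281 0.078
```

```text
t: 17.3
tool_pos: [0.5524, -0.2805, 0.0843]
orientation: [1.571, 0.148, -0.236]
force: [0.9, -0.8, -1.1]
opening: 0.0539
t 17.3 q [-1.065  0.249  2.344  1.937  1.075 -1.043] p [ 0.5524 -0.2805  0.0843] F [ 0.9 -0.8 -1.1] op 0.0539
[[ 0.969  0.241 -0.056]
 [-0.054 -0.016 -0.998]
 [-0.242  0.97  -0.003]]
tool-axis delta [-0.0002 -0.0065  0.0006]
```

Now down in 1–2 mm steps until it touches.

```bash
python3 -m inch '[[[0.0005,-0.002,0,0,0,0,0],[0.0005,-0.002,0,0,0,0,0],[0,0,0,0,0,0,0],[0,0,0,0,0,0,0]]]' 45; python3 st.py 0.5506 -0.281 0.078; python3 -m inch '[[[0.0005,-0.0015,0,0,0,0,0],[0,0,0,0,0,0,0],[0,0,0,0,0,0,0]]]' 45;  python3 st.py 0.5506 -0.281 0.078
```

```text
t: 17.7
tool_pos: [0.5526, -0.2807, 0.0802]
orientation: [1.571, 0.148, -0.235]
force: [-0.6, -0.4, -1.5]
opening: 0.0539
t 17.7 q [-1.065  0.266  2.339  1.943  1.08  -1.056] p [ 0.5526 -0.2807  0.0802] F [-0.6 -0.4 -1.5] op 0.0539
[[ 0.969  0.241 -0.056]
 [-0.054 -0.016 -0.998]
 [-0.241  0.97  -0.002]]
tool-axis delta [-0.0014 -0.0026  0.0004]
t: 18.0
tool_pos: [0.5527, -0.2808, 0.0785]
orientation: [1.571, 0.148, -0.235]
force: [1.1, -0.6, -3.0]
opening: 0.0539
t 18.0 q [-1.064  0.273  2.337  1.946  1.081 -1.06 ] p [ 0.5527 -0.2808  0.0785] F [ 1.1 -0.6 -3. ] op 0.0539
[[ 0.969  0.241 -0.056]
 [-0.054 -0.016 -0.998]
 [-0.241  0.97  -0.002]]
tool-axis delta [-0.0019 -0.001   0.0003]
```

```bash
python3 -m inch '[[[0.0003,-0.0012,0,0,0,0,0],[0,0,0,0,0,0,0],[0,0,0,0,0,0,0]]]' 45;python3 -m inch '[[[0.0003,-0.0012,0,0,0,0,0],[0,0,0,0,0,0,0],[0,0,0,0,0,0,0]]]' 45;python3 -m inch '[[[0.0003,-0.0012,0,0,0,0,0],[0,0,0,0,0,0,0],[0,0,0,0,0,0,0]]]' 45
python3 - <<'E'
from h import *; from plant import optics
a=optics.read_camera("top");b=optics.read_camera("side")
cv2.imwrite("pics/p5.png",np.hstack([cv2.resize(a["frame"][210:270,370:440],(400,343),interpolation=2),cv2.resize(b["frame"][250:380,330:480],(400,343),interpolation=2)]))
E
```

```text
t: 18.3
tool_pos: [0.5527, -0.2808, 0.0772]
orientation: [1.571, 0.148, -0.235]
force: [0.6, -0.3, -1.4]
opening: 0.0538
t: 18.6
tool_pos: [0.5528, -0.2809, 0.076]
orientation: [1.571, 0.147, -0.235]
force: [-0.5, 0.7, -1.5]
opening: 0.0536
t: 18.9
tool_pos: [0.5533, -0.281, 0.076]
orientation: [1.57, 0.146, -0.232]
force: [0.4, 0.7, -1.2]
opening: 0.0534
```

View pics/p5.png

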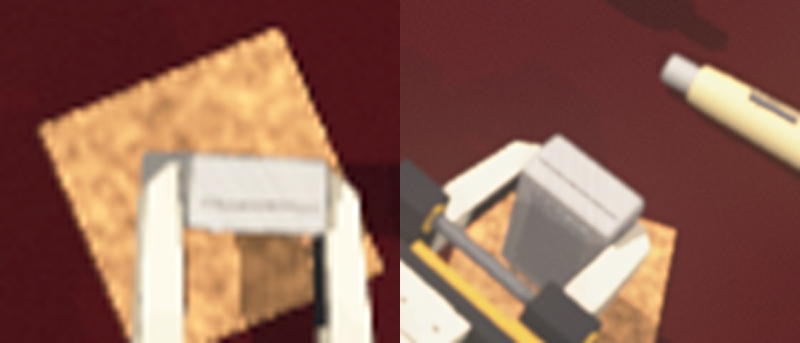

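```bash
python3 -m inch '[[[0.0003,-0.0015,0,0,0,0,0],[0,0,0,0,0,0,0],[0,0,0,0,0,0,0]]]' 45; python3 st.py; python3 -m inch '[[[0.0003,-0.0015,0,0,0,0,0],[0,0,0,0,0,0,0],[0,0,0,0,0,0,0]]]' 45; python3 st.py
```

```text
t: 19.3
tool_pos: [0.5538, -0.2811, 0.076]
orientation: [1.569, 0.144, -0.229]
force: [-0.1, -0.8, 0.3]
opening: 0.0535
t 19.3 q [-1.064  0.293  2.329  1.954  1.092 -1.076] p [ 0.5538 -0.2811  0.076 ] F [-0.1 -0.8  0.3] op 0.0535
[[ 0.971  0.235 -0.054]
 [-0.053 -0.013 -0.999]
 [-0.235  0.972 -0.   ]]
t: 19.6
tool_pos: [0.5543, -0.2812, 0.0759]
orientation: [1.568, 0.142, -0.226]
force: [-0.1, 0.4, 1.7]
opening: 0.0535
t 19.6 q [-1.064  0.298  2.326  1.957  1.096 -1.081] p [ 0.5543 -0.2812  0.0759] F [-0.1  0.4  1.7] op 0.0535
[[ 0.971  0.231 -0.053]
 [-0.052 -0.012 -0.999]
 [-0.232  0.973  0.001]]
```

It is in contact: z has stopped at 0.076 and the force has risen from -1.4 to +1.7 N. I release gently, then rise straight up.

```bash
python3 -m inch '[[[0,0,0,0,0,0,0.6],[0,0,0,0,0,0,0.64],[0,0,0,0,0,0,0.7],[0,0,0,0,0,0,0.85],[0,0,0,0,0,0,1],[0,0,0,0,0,0,1],[0,0,0,0,0,0,1]]]' 20; python3 st.py
python3 - <<'E'
from h import *; from plant import optics
a=optics.read_camera("top");b=optics.read_camera("side")
cv2.imwrite("pics/p6.png",np.hstack([cv2.resize(a["frame"][200:280,360:460],(400,320),interpolation=2),cv2.resize(b["frame"][250:380,330:492],(400,320),interpolation=2)]))
E
```

```text
t: 20.3
tool_pos: [0.554, -0.2814, 0.0752]
orientation: [1.569, 0.142, -0.228]
force: [0.1, -0.3, -0.6]
opening: 0.0914
t 20.3 q [-1.064  0.299  2.327  1.957  1.095 -1.081] p [ 0.554  -0.2814  0.0752] F [ 0.1 -0.3 -0.6] op 0.0914
[[ 0.971  0.233 -0.054]
 [-0.053 -0.013 -0.999]
 [-0.233  0.972  0.   ]]
```

View pics/p6.png

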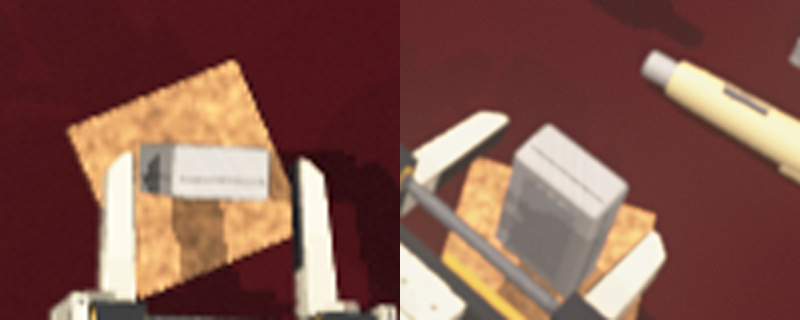

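The tin stands free on the mat, with its top face at (220,172) in the top crop and the fingers open on both sides. I rise slowly.

```bash
python3 -m inch '[[[-0.002,0.01,0,0,0,0,1],[-0.003,0.012,0,0,0,0,1],[-0.003,0.012,0,0,0,0,1],[0,0,0,0,0,0,1]]]'; python3 st.py; python3 -m inch '[[[-0.003,0.012,0,0,0,0,1],[-0.004,0.016,0,0,0,0,1],[-0.006,0.024,0,0,0,0,1],[-0.006,0.024,0,0,0,0,1],[-0.006,0.024,0,0,0,0,1],[-0.01,0.024,0,0,0,0,1],[0,0,0,0,0,0,1],[0,0,0,0,0,0,1]]]'; python3 st.py
python3 - <<'E'
from h import *; from plant import optics
a=optics.read_camera("top");b=optics.read_camera("side")
cv2.imwrite("pics/p7.png",np.hstack([cv2.resize(a["frame"][120:300,180:480],(400,240)),cv2.resize(b["frame"],(400,300))[:240]]))
cv2.imwrite("pics/p7.png",np.hstack([cv2.resize(a["frame"],(400,300)),cv2.resize(b["frame"],(400,300))]))
m=mask(b,"mat")
for k in blobs(mask(a,"tin"),150):
    x,y,w,h=cv2.boundingRect(k)
    if 380<x+w/2<440 and 200<y+h/2<290: print((x,y,w,h),rect(a,k,.094))
E
```

```text
t: 20.8
tool_pos: [0.5539, -0.281, 0.1102]
orientation: [1.57, 0.143, -0.228]
force: [0.4, 0.3, -0.2]
opening: 0.0925
t 20.8 q [-1.064  0.161  2.366  1.907  1.059 -0.975] p [ 0.5539 -0.281   0.1102] F [ 0.4  0.3 -0.2] op 0.0925
[[ 0.971  0.234 -0.055]
 [-0.053 -0.014 -0.999]
 [-0.234  0.972 -0.001]]
t: 21.6
tool_pos: [0.548, -0.2794, 0.2385]
orientation: [1.572, 0.147, -0.231]
force: [-0.2, -0.4, -0.4]
opening: 0.0931
t 21.6 q [-1.077 -0.313  2.44   1.649  0.983 -0.509] p [ 0.548  -0.2794  0.2385] F [-0.2 -0.4 -0.4] op 0.0931
[[ 0.97   0.238 -0.054]
 [-0.052 -0.016 -0.999]
 [-0.238  0.971 -0.003]]
(383, 236, 45, 69) (array([ 502.3, -259.2,  163.6,   72.2]), -11.8)
```

View pics/p7.png

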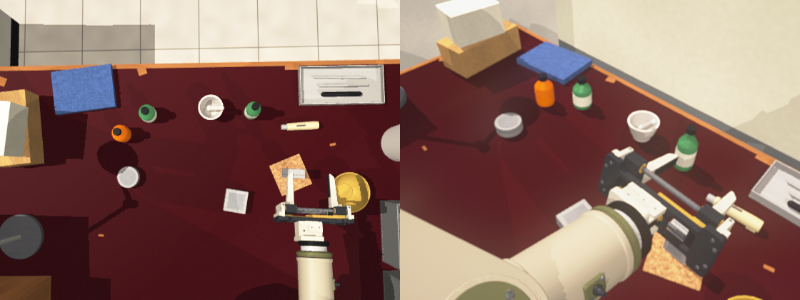

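Both green bottles are standing, at (147,113) and (252,110) in the top half of the picture, and the tin is on the mat at (292,175). I move the gripper aside for one unobstructed measurement.

```bash
python3 -m inch '[[[-0.01,0.02,-0.03,0,0,0,1],[0,0,-0.04,0,0,0,1],[0,0,-0.04,0,0,0,1],[0,0,-0.04,0,0,0,1],[0,0,-0.03,0,0,0,1],[0,0,0,0,0,0,1],[0,0,0,0,0,0,1]]]'; python3 st.py
python3 - <<'E'
from h import *; from plant import optics
a=optics.read_camera("top");b=optics.read_camera("side")
print("p6 tin top",ray(a,[415.1,243.1],.094).round(4))
cv2.imwrite("pics/p8.png",np.hstack([cv2.resize(a["frame"][205:275,370:450],(400,350),interpolation=2),cv2.resize(b["frame"][240:415,300:500],(400,350),interpolation=2)]))
h=cv2.cvtColor(a["frame"],cv2.COLOR_BGR2HSV)
for k in blobs(mask(a,"tin"),100):
    x,y,w,hh=cv2.boundingRect(k)
    if 380<x+w/2<440 and 200<y+hh/2<290: print((x,y,w,hh),rect(a,k,.094))
for k in blobs(mask(a,"green"),150): print("green",cv2.boundingRect(k),rect(a,k,.06))
E
```

```text
t: 22.4
tool_pos: [0.6138, -0.1455, 0.2613]
orientation: [1.593, 0.22, -0.225]
force: [0.4, -0.3, -0.1]
opening: 0.0931
t 22.4 q [-0.668 -0.517  2.498  1.647  0.64  -0.277] p [ 0.6138 -0.1455  0.2613] F [ 0.4 -0.3 -0.1] op 0.0931
[[ 0.96   0.278 -0.008]
 [ 0.001 -0.034 -0.999]
 [-0.279  0.96  -0.033]]
p6 tin top [[ 0.5627 -0.2823  0.094 ]]
(346, 208, 82, 60) (array([ 580.6, -223.5,  175.3,  123.5]), 82.2)
green (194, 146, 23, 23) (array([768.2, 192.2,  52.3,  50.6]), 71.6)
green (345, 143, 21, 20) (array([ 772.6, -156. ,   46.5,   43.9]), 48.0)
```

View pics/p8.png

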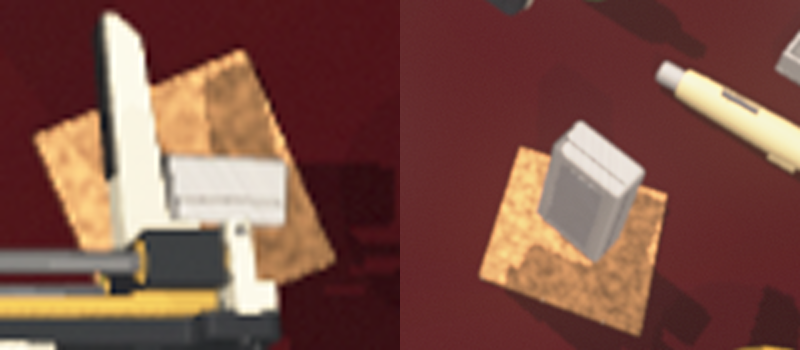

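The tin stands upright mid-mat (side crop (590,190)). Its top face is at (0.563, -0.282), about 5 mm from the mat centre. Both bottles are where they started and the gripper is well above everything, so I hand in.

```bash
python3 -c "
from plant import workorder,telemetry
s=telemetry.read_state();print(s['t'],abs(s['dq']).max(),s['force'].round(1));print(workorder.close_job())"
```

```text
22.5 0.017229979033140688 [-0.5 -0.4 -0.8]
the job is handed in; nothing more can be done
None
```

The oblong tin is standing upright on one of its short ends in the middle of the cork mat, released, and I handed the job in at 22.5 s.

**How it was done:** I told it apart from the square and round tins by its measured 91 x 55 mm top face and gripped it across the width near its far end. I set it down twice to regrasp:
- The first regrasp leaned the tool 15° so the wrist stayed clear of the counter.
- The second turned the tool half round to stay within the last joint's range.

I then pitched the tin up over the mat and lowered it until contact showed, with the height stopping at 0.076 m and a small rise in force. After that I opened the fingers and backed off upward.

**Last checks:**
- **Position:** after release the tin's top face measured (0.563, -0.282) against the mat centre at (0.559, -0.285), about 5 mm off with 25 mm allowed.
- **Upright:** it looks upright in both views, and the tool angles put its tilt at about 1°. I did not measure the tilt separately.
- **Bottles:** both green bottles measured within 1 mm of where they started. The orange one was not touched.
- **Robot:** the gripper was clear of everything, about 0.26 m up.

**Checks that failed:** the automatic outline measurement of the standing tin merged with the gripper in the top view. The position above therefore comes from corners I read by eye in the picture taken just after release. I viewed 10 pictures, which is the full budget.

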